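Unpile the wiped tea shelf

ROBOT

A 7-joint arm with a two-finger parallel gripper is mounted at the origin on the work surface. World frame = base frame: x ahead of the robot, y to its left, z up, the work surface at z = 0. Lengths are in m, angles in rad, forces in N, time in s.
With the tool pointing down it reaches from about 0.425 to 0.875 m from the base axis. Payload 8.4 kg.
Tool frame: the origin (TCP) lies at the very end of the fingers, on their centre line; the grasp point (between the pads) lies 19 mm behind it (ctrl.grip_depth is the distance from the TCP to the grasp point, in m); z points along the fingers, y is the line along which they close (so a half turn about z gives the same grasp; the last joint's range is limited). The gripper opens to 87 mm and grips with 3 to 60 N. Pads are 19 mm wide; open, the fingers measure 117 mm over their backs; the gripper's body (75 mm by 190 mm) begins 51 mm behind the grasp point.
Start: joints at [-1.266, 0.333, 0.04, 1.465, -0.013, 1.343, -0.059], TCP at [0.255, 0.598, 0.223] pointing down, gripper open.
Joint ranges: [-2.58, 2.58], [-0.38, 2.09], [-1.3, 1.39], [0.25, 2.4], [-1.5, 4.64], [0.08, 2.09], [-2.65, 2.65]. Speed limits (rad/s): [2.22, 2.22, 2.79, 2.79, 3.14, 3.14, 3.14].

INTERFACE

Orientations are given as a unit quaternion [x, y, z, w].
In Python, from cell import status, optics, ticket, ctrl gives the robot as it stands.
- The arm moves only by the tool arm_command, never from a script. Its argument "rows" is a list of rows, each a list of 3 entries, a list of its own where there are three numbers: the turn, a rotation vector about the tool's x, y, z in rad, then the shift along the tool's x, y, z in mm, then the opening, from -1 (shut) to 1 (fully open). In form: [[[ax, ay, az], [tx, ty, tz], fingers], ...]. A call has 1 to 20 rows; each row shifts and turns the commanded pose from where the row before left it, along the tool's axes as they then stand; what a row does not reach is not made up. A row lasts 1/8 s, in which the tool goes at most 62.5 mm and 10.7 degrees, less where a joint would pass 70% of its speed; a pose out of reach is approached as far as the arm can. A call is refused whole if a number of a shift passes 62.5 or a number of a turn 0.188, either way. A call with a gripper value outside its range is refused whole. The fingers move at their own pace and stop on an object; "squeeze" is the grip in N (left out, the last holds). Time passes only in rows, so rows that do not move let the fingers close. It gives the time, the measured TCP pose, the force, the opening and the grip force at its end, in the units of the state.
- status.get_obs(): the state, without advancing time (a new reading comes with each control period).
- optics.snapshot(name): name is "scene" or "top" or "wrist"; returns a dict with "frame" (420x560x3 uint8, blue, green, red), "depth" (420x560 float32, m along the optical axis (not along the pixel's ray), 0 where there is no reading), "mtx" (3x3 intrinsics, pixels), "world_to_cam" (4x4, takes a point from world to camera coordinates); the wrist camera has in their place "T_tool_cam" (4x4, takes a point from camera to tool coordinates, whose origin is the TCP and whose axes are the flange's). Camera axes: x right, y down, z forward; pixel columns grow to the right and rows downward; lengths in m; the calibration is good to about 2 mm. A picture is of the moment at which its call begins: read the wrist's pose just before it.
- ticket.hand_in(): hands the job in; it is judged then, once.
Trained networks look in a picture, given as the dict that the camera call returned (one of the last four; its "shot" number tells which), for a name from the list of things; names that differ only in an ending like _2 or _b are one class to them, and where a whole thing is asked for, a point or a joint stands for the part that bears it (a point fixed in the world has none). Each returns a list of dicts, best first, with "score" (0 to 1); they miss things now and then, are a little off and sometimes report something else, mostly with a low value. They report only what shows in the picture. A call takes as long as a camera call. They do not tell look-alikes from the thing itself.
- optics.cut_out(thing, picture): "region" (420x560 bool, what is visible of it).
- optics.place_of(thing, picture): "centre" ([x, y, z] in m, in the coordinates of the camera as it stood for that picture, good to about 4 mm: a listed point, or the origin of a listed thing).
The state is a dict: "clock": time; "joints": joint angles; "dq": joint speeds; "tau": joint torques, N m; "tool_pos": TCP position; "tcp_rot": TCP orientation; "contact_force": force on the tool from outside, world axes, zero at the start; "torque": the same for the moment, N m; "finger_gap": opening from 0.0 (shut) to 1.0 (fully open); "finger_force": force on a finger pad.
Only numpy, scipy, OpenCV 4.12 (cv2) and the standard library are available. Lean on these libraries where they do the work, as an engineer would, in place of code of your own. Each camera call takes 0.05 s, during which the arm holds its last target. There are 200 camera calls.

TASK

The shelf has been wiped and the small things are still piled on the tea tin: take the pile apart from the top down and put each thing back. The toothpick holder goes upright into the empty middle ring between the salt and pepper, the cup mouth down in the middle of the plate, the glass lid on the cookie jar with its plug fully down in the mouth, and last the tea tin flat, centred and lengthwise on the little light-wood riser. Set the cup and the lid down gently, let nothing fall over, and leave the jar, the plate, the milk frother and the serving spoon where they are.

Things in the scene. Friction and masses are not known exactly. Their poses are not given: they have to be found in the camera images.
- holder: Blue plastic toothpick holder with a flip cap, an upright cylinder 40 mm in diameter and 82 mm tall, about 50 g. Top of the pile, standing on the upturned cup. Origin: centre of its underside; z up its axis. Goes into the empty ring of the caddy.
- cup: White stoneware cup, no handle, thin brown band; straight cylinder 60 mm in diameter, 78 mm tall, wall 4 mm, closed end 6 mm thick, about 200 g. Stands mouth down over the lid's knob and stays mouth down; lift it 30 mm straight up or more to clear the knob. Origin: centre of the mouth (underside as it stands); z up to the closed end. Goes on the plate.
- lid: Glass lift-off lid of the cookie jar, lying on the tin, about 240 g. Origin: centre of its underside; z up. From below: plug 82 mm in diameter and 10 mm deep, flange 112 mm in diameter with its top face 16 mm up, steel neck 18 mm in diameter to 22 mm, steel knob 28 mm in diameter from 22 to 46 mm. Goes on the jar.
- tin: Long plain steel tea tin with a closed lid, 170 mm (its x) by 58 mm (its y) by 50 mm tall, flat top, about 260 g. Bottom of the pile, standing on the shelf. Origin: centre of its underside; z up. Goes on the riser, its x along the riser's x, either way round.
- jar: Empty open glass cookie jar, loose, 850 g, 114 mm in diameter and 155 mm tall, narrowing to a mouth of 96 mm inner and 104 mm outer diameter. Origin: centre of its underside; z up. A seated lid's flange rests on the rim (155 mm up), so the lid's origin is then 145 mm above the jar's.
- plate: White ceramic plate, loose, 400 g, 160 mm in diameter, 17 mm tall at the rim; flat middle 112 mm in diameter, its upper face 8 mm above the origin. Origin: centre of its underside; z up.
- caddy: Low steel condiment caddy, fixed: tray 198 mm long (its x), 66 mm wide (its y), 6 mm thick. Three places in a row 66 mm apart: salt and pepper shakers (39 mm in diameter, tops 76 mm above the shelf) fast at the ends, an empty ring in the middle, 56 mm inner, 62 mm outer diameter, wall top 18 mm up. Origin: under the ring's centre at shelf height; ring floor 6 mm above it.
- riser: Small light-wood shelf riser, fixed: a board 200 mm long (its x) by 95 mm wide (its y) on two end legs, flat top 60 mm above the shelf. Origin: under its centre, at shelf height; z up.
- frother: Small electric milk frother, bystander: steel jug 72 mm in diameter on a black base 84 mm in diameter with a toggle switch, black lid, 149 mm tall, side handle; loose, 600 g. Origin: centre of its underside. Stands to the left of the work. Leave it alone.
- spoon: Stainless serving spoon 230 mm long, bystander, lying loose across the far edge of the work. Origin: about the middle of its length, at shelf height; x towards the bowl. Leave it alone.
There are look-alikes about, which are no part of the job. Leave any orange look-alike of the tin alone.

How it is judged:
On the way, in this order (a step that is already met when the one before it is completed fails the run):
1. the toothpick holder stands in the empty ring of the caddy, released (horizontal distance between holder and caddy below 0.011 m and z of holder in the frame of caddy between 0.002 and 0.01 m and angle between holder's own z axis and vertical below 0.1 rad and linear speed of holder below 0.02 m/s and angular speed of holder below 0.2 rad/s and contact force between holder and the fingers below 0.05 N), for 0.2 s.
2. the cup stands mouth down in the middle of the plate, released (horizontal distance between cup and plate below 0.015 m and z of cup in the frame of plate between 0.004 and 0.012 m and angle between cup's own z axis and vertical below 0.1 rad and linear speed of cup below 0.02 m/s and angular speed of cup below 0.2 rad/s and contact force between cup and the fingers below 0.05 N), for 0.2 s.
3. the lid is seated on the jar, released (horizontal distance between lid and jar below 0.011 m and z of lid in the frame of jar between 0.14 and 0.149 m and angle between lid's own z axis and vertical below 0.08 rad and linear speed of lid below 0.02 m/s and angular speed of lid below 0.2 rad/s and contact force between lid and the fingers below 0.05 N), for 0.2 s.
4. the tin lies lengthwise on the riser, released (x of tin in the frame of riser between -0.015 and 0.015 m and y of tin in the frame of riser between -0.015 and 0.015 m and z of tin in the frame of riser between 0.056 and 0.064 m and angle between tin's own z axis and vertical below 0.06 rad and angle between the x axis of tin and the x axis of riser, either way round below 0.17 rad and linear speed of tin below 0.02 m/s and angular speed of tin below 0.2 rad/s and contact force between tin and the fingers below 0.05 N), for 0.2 s.
At the end, for the whole second after the job is handed in: At rest: holder upright on the floor of the caddy's middle ring; cup mouth down flat on the plate within 15 mm of its centre; lid level on the jar, flange on the rim, within 11 mm of its axis; tin flat on the riser, within 15 mm of its centre along and across, and 0.17 rad of its length (horizontal distance between holder and caddy below 0.011 m and z of holder in the frame of caddy between 0.002 and 0.01 m and angle between each of holder, cup's own z axis and vertical below 0.1 rad and linear speed of each of holder, cup, lid, tin below 0.02 m/s and angular speed of each of holder, cup, lid, tin below 0.2 rad/s and horizontal distance between cup and plate below 0.015 m and z of cup in the frame of plate between 0.004 and 0.012 m and horizontal distance between lid and jar below 0.011 m and z of lid in the frame of jar between 0.14 and 0.149 m and angle between lid's own z axis and vertical below 0.08 rad and x of tin in the frame of riser between -0.015 and 0.015 m and y of tin in the frame of riser between -0.015 and 0.015 m and z of tin in the frame of riser between 0.056 and 0.064 m and angle between tin's own z axis and vertical below 0.06 rad and angle between the x axis of tin and the x axis of riser, either way round below 0.17 rad); the robot touches nothing.
It fails at once if the cup or the lid is dropped (falls freely at over 0.45 m/s, about a 10 mm drop) ((linear speed of cup above 0.45 m/s and contact force between cup and the fingers below 0.05 N) or (linear speed of lid above 0.45 m/s and contact force between lid and the fingers below 0.05 N)).
It fails at once if one of the piled things, the jar or the frother tips over (more than 0.6 rad) (angle between any of holder, cup, lid, tin, jar, frother's own z axis and vertical above 0.6 rad).
It fails at once if the cup or the lid is set down hard (over 45 N on the plate or the jar) (contact force between cup and plate above 45 N or contact force between lid and jar above 45 N).
It fails at once if the jar or the plate is pushed more than 30 mm from its place (distance of any of jar, plate from where it was at the start of the episode above 0.03 m).
It fails at once if the frother or the spoon is moved more than 30 mm (distance of any of frother, spoon from where it was at the start of the episode above 0.03 m).
It also fails if it takes over 125 s, if anything falls off the work surface, if the arm or the gripper's body presses on something with over 40 N, if the wrist force passes 120 N, or if a joint passes its speed limit or range.

## Working session

There is one attempt and no reset: what is moved stays moved. The work goes in short steps, Python scripts to look and compute and a tool call to move; the robot and the scene stay as the last step left them, time stands still between calls to the robot, and variables do not carry over. Pictures are saved under pics/ and viewed, at most 17 in all, crops included, and the job is handed in when it is done.

Besides the shell and the picture viewer there is one more tool, called after ">>>" in YAML: its name, and indented under it one key for each argument. arm_command: Moves the arm, as the interface text tells. Its arguments: {"type":"object","properties":{"rows":{"type":"array","items":{"type":"array"}},"squeeze":{"type":"number"}},"required":["rows"]}

```bash
mkdir -p pics
cat > h.py <<'E'
import numpy as np, cv2
from scipy.spatial.transform import Rotation as R
from cell import status, optics, ticket, ctrl
def T_tool():
    o=status.get_obs(); T=np.eye(4); T[:3,:3]=R.from_quat(o["tcp_rot"]).as_matrix(); T[:3,3]=o["tool_pos"]; return T
def snap(n):
    T=T_tool(); p=optics.snapshot(n)
    p["c2w"]=np.linalg.inv(p["world_to_cam"]) if "world_to_cam" in p else T@p["T_tool_cam"]
    return p
def w(p,c): return (p["c2w"]@np.r_[c,1])[:3]
def cloud(p,mask=None):
    d=p["depth"]; m=d>0
    if mask is not None: m&=mask
    v,u=np.nonzero(m); z=d[v,u]; K=p["mtx"]
    P=np.c_[(u-K[0,2])/K[0,0]*z,(v-K[1,2])/K[1,1]*z,z]
    return P@p["c2w"][:3,:3].T+p["c2w"][:3,3],u,v
def pix(p,X):
    c=np.linalg.inv(p["c2w"])@np.r_[X,1]; q=p["mtx"]@c[:3]; return (q[:2]/q[2]).round().astype(int)
E
python3 - <<'E'
from h import *
np.set_printoptions(precision=3,suppress=True)
o=status.get_obs(); print(o["tool_pos"],o["tcp_rot"],o["finger_gap"],ctrl.grip_depth)
for n in("scene","top"):
    p=snap(n); cv2.imwrite(f"pics/{n}.png",p["frame"])
    for t in "holder cup lid tin jar plate caddy riser frother spoon".split():
        for r in optics.place_of(t,p)[:3]:
            X=w(p,r["centre"]); print(n,t,round(r["score"],2),X,pix(p,X))
E
```

```text
[0.255 0.597 0.222] [ 0.201  0.98  -0.001 -0.   ] 0.9990394037989853 0.0187
scene holder 0.71 [0.565 0.01  0.145] [243 219]
scene cup 0.78 [0.558 0.005 0.068] [244 230]
scene lid 0.56 [0.569 0.003 0.052] [243 235]
scene tin 0.98 [ 0.307  0.207 -0.001] [302 178]
scene tin 0.6 [ 0.567 -0.004 -0.   ] [242 243]
scene jar 0.72 [0.515 0.209 0.   ] [306 228]
scene caddy 0.89 [ 0.453 -0.386 -0.001] [130 216]
scene riser 0.57 [ 0.549 -0.208 -0.001] [180 239]
scene riser 0.49 [ 0.791  0.005 -0.003] [244 308]
scene frother 0.95 [ 0.425  0.584 -0.002] [411 203]
scene spoon 0.83 [ 0.79   0.005 -0.005] [244 308]
top holder 0.78 [0.564 0.01  0.146] [305 205]
top cup 0.58 [0.562 0.007 0.064] [304 211]
top lid 0.76 [ 0.565 -0.001  0.051] [306 211]
top tin 0.85 [ 0.565 -0.     0.006] [304 213]
top jar 0.77 [0.519 0.209 0.001] [239 227]
top plate 0.62 [0.46  0.41  0.001] [175 245]
top caddy 0.94 [ 0.45  -0.391  0.001] [426 249]
top caddy 0.59 [0.518 0.21  0.002] [239 227]
top riser 0.86 [ 0.548 -0.212 -0.002] [369 219]
top frother 0.97 [0.421 0.584 0.001] [119 257]
top frother 0.32 [0.519 0.206 0.001] [240 227]
top spoon 0.91 [0.791 0.002 0.003] [303 146]
```

View pics/scene.png

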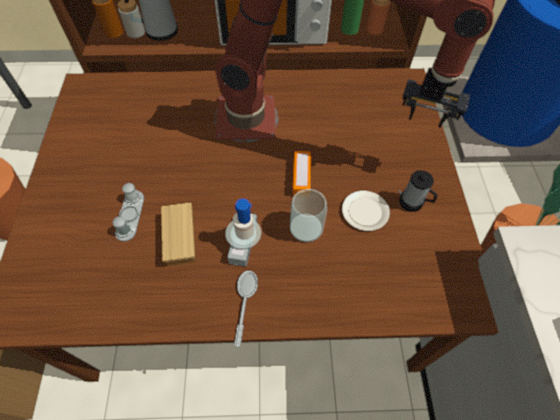

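View pics/top.png

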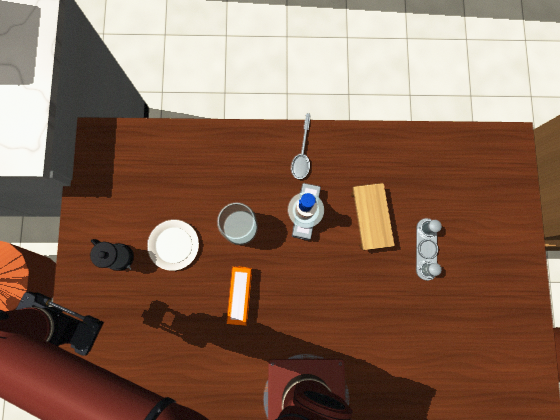

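The scene view shows the pile at (243,235): holder, cup and lid on a steel tin. The plain steel tin under it at (240,257) fits. The orange box at (302,170) (top view: 239,295) is the look-alike. The caddy is at (128,212), riser (178,233), jar (308,217), plate (366,211).

Run:
```python
from h import *
np.set_printoptions(precision=3,suppress=True)
for n in("top","scene"):
    p=snap(n)
    if n=="top": print(p["mtx"][0,0],p["c2w"][:3,3])
    for t,zr in dict(riser=(.05,.07),caddy=(.004,.03),plate=(.004,.02),jar=(.14,.165),lid=(.055,.09),cup=(.1,.16),holder=(.16,.25),tin=(.04,.06)).items():
        for r in optics.cut_out(t,p)[:2]:
            P,u,v=cloud(p,r["region"]); 
            if len(P)<5: continue
            Q=P[(P[:,2]>zr[0])&(P[:,2]<zr[1])]
            if len(Q)<5: print(n,t,len(P),P[:,2].max()); continue
            rr=cv2.minAreaRect((Q[:,:2]*1000).astype(np.float32))
            print(n,t,round(r["score"],2),len(Q),"zmed",np.median(Q[:,2]).round(3),"zmax",P[:,2].max().round(3),"rect",np.round(rr[0]),np.round(rr[1]),round(rr[2],1))
p=snap("scene"); cv2.imwrite("pics/crop.png",cv2.resize(p["frame"][140:280,200:340],(600,600),interpolation=cv2.INTER_CUBIC))
```

```text
404.83118238512327 [0.354 0.114 1.288]
top riser 0.64 2007 zmed 0.061 zmax 0.069 rect [ 548. -208.] [200.  98.] 7.6
top caddy 0.79 770 zmed 0.008 zmax 0.082 rect [ 452. -391.] [ 68. 190.] 86.2
top plate 0.68 1899 zmed 0.011 zmax 0.026 rect [461. 415.] [158. 153.] 45.8
top jar 0.96 223 zmed 0.154 zmax 0.161 rect [517. 205.] [104. 103.] 86.4
top jar 1983 0.02649305283446801
top lid 0.66 572 zmed 0.067 zmax 0.146 rect [565.   1.] [108. 110.] 88.8
top cup 0.55 139 zmed 0.143 zmax 0.149 rect [548.   5.] [31. 57.] 4.1
top holder 0.67 232 zmed 0.226 zmax 0.232 rect [563.  11.] [40. 38.] 59.1
top tin 0.76 340 zmed 0.051 zmax 0.058 rect [564.  -2.] [ 59. 173.] 78.8
top tin 0.55 1118 zmed 0.051 zmax 0.058 rect [306. 201.] [ 60. 171.] 85.0
scene riser 0.74 1704 zmed 0.06 zmax 0.067 rect [ 548. -207.] [204.  97.] 6.9
scene riser 0.7 110 zmed 0.052 zmax 0.057 rect [571.   1.] [ 55. 161.] 74.6
scene caddy 0.61 617 zmed 0.008 zmax 0.081 rect [ 445. -387.] [ 68. 209.] 87.4
scene caddy 0.43 140 zmed 0.021 zmax 0.152 rect [435. 567.] [87. 53.] 55.9
scene plate 0.85 1328 zmed 0.01 zmax 0.024 rect [459. 416.] [156. 156.] 4.3
scene plate 0.18 523 zmed 0.008 zmax 0.081 rect [ 445. -391.] [ 76. 210.] 86.2
scene jar 0.6 288 zmed 0.151 zmax 0.16 rect [519. 207.] [105. 103.] 21.2
scene jar 0.32 63 zmed 0.143 zmax 0.152 rect [421. 579.] [63. 59.] 72.6
scene lid 0.77 490 zmed 0.066 zmax 0.096 rect [574.   2.] [ 94. 111.] 2.3
scene cup 0.83 221 zmed 0.136 zmax 0.151 rect [576.   6.] [56. 35.] 76.6
scene cup 0.4 509 zmed 0.136 zmax 0.152 rect [426. 589.] [92. 73.] 79.3
scene tin 0.82 640 zmed 0.05 zmax 0.156 rect [305. 203.] [ 60. 179.] 84.7
scene tin 0.54 254 zmed 0.05 zmax 0.063 rect [567.  -1.] [ 60. 171.] 79.1
```

View pics/crop.png

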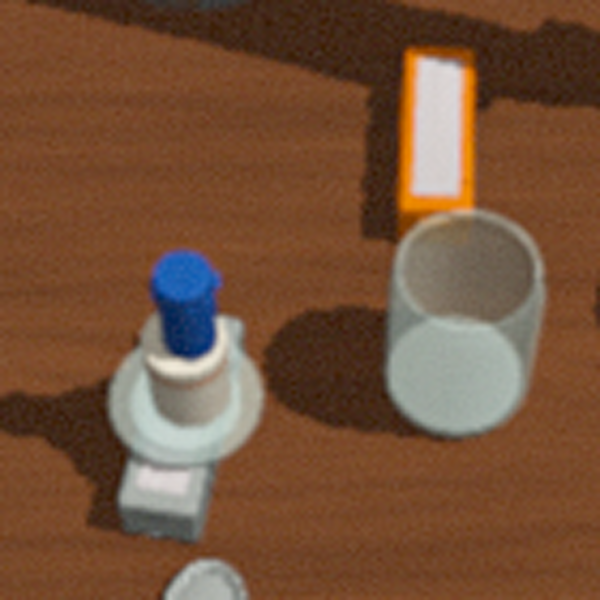

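The crop confirms it: plain grey steel tin under the pile (165,490), orange look-alike at (440,140), left alone. First move: rise and turn the closing axis to the caddy's y (86.5°).

>>> arm_command:
  rows:
    - [[0,0,-0.115],[0,0,-40],1]
    - [[0,0,-0.115],[0,0,-40],1]
    - [[0,0,-0.114],[0,0,-40],1]
    - [[0,0,0],[0,0,0],1]

```text
clock: 2.55
tool_pos: [0.2559, 0.5988, 0.3465]
tcp_rot: [0.029, 1.0, 0.003, 0.001]
contact_force: [0.0, 0.8, -0.6]
finger_gap: 0.999
finger_force: 0.0
```

```bash
cat >> h.py <<'E'
def go(x,y,z,yaw):
    """yaw deg of tool y (mod 180). prints turn then shift in tool axes after the turn"""
    T=T_tool(); a=np.degrees(np.arctan2(T[1,1],T[0,1])); d=(yaw-a+90)%180-90
    th=np.radians(a+d); Ry=np.array([np.cos(th),np.sin(th),0]); Rz=np.array([0,0,-1.]); Rx=np.cross(Ry,Rz)
    D=(np.array([x,y,z])-T[:3,3])*1000
    R2=np.c_[Rx,Ry,Rz]; tilt=np.degrees(np.arccos(-T[2,2]))
    print("turn z %.3f  shift x %.1f y %.1f z %.1f | tilt %.2f dq7 room %.2f"%(-np.radians(d),*(R2.T@D),tilt,status.get_obs()["joints"][6]))
E
python3 -c "
from h import *
print(T_tool()); go(.50,.03,.36,86.5)"
```

```text
[[-0.99827113  0.05874265  0.00201173  0.25589392]
 [ 0.05875343  0.99825567  0.00580127  0.59880215]
 [-0.00166744  0.00590944 -0.99998115  0.3465052 ]
 [ 0.          0.          0.          1.        ]]
turn z 0.002  shift x -278.4 y -552.8 z -13.5 | tilt 0.35 dq7 room 0.28
```

>>> arm_command:
  rows:
    - [[0,0,0],[-20,-39.5,-1],1]
    - [[0,0,0],[-20,-39.5,-1],1]
    - [[0,0,0],[-20,-39.5,-1],1]
    - [[0,0,0],[-20,-39.5,-1],1]
    - [[0,0,0],[-20,-39.5,-1],1]
    - [[0,0,0],[-20,-39.5,-1],1]
    - [[0,0,0],[-20,-39.5,-1],1]
    - [[0,0,0],[-20,-39.5,-1],1]
    - [[0,0,0],[-20,-39.5,-1],1]
    - [[0,0,0],[-20,-39.5,-1],1]
    - [[0,0,0],[-20,-39.5,-1],1]
    - [[0,0,0],[-20,-39.5,-1],1]
    - [[0,0,0],[-20,-39.5,-1],1]
    - [[0,0,0],[-20,-39.5,-1],1]
    - [[0,0,0],[0,0,0],1]

```text
clock: 4.42
tool_pos: [0.5023, 0.0252, 0.356]
tcp_rot: [0.033, 0.999, -0.001, -0.0]
contact_force: [-0.9, 0.5, 0.1]
finger_gap: 0.999
finger_force: 0.0
```

```bash
cat > m.py <<'E'
from h import *
import sys
np.set_printoptions(precision=4,suppress=True)
def meas(p,things):
    for t,zr in things.items():
        for r in optics.place_of(t,p)[:2]: print(t,"place",round(r["score"],2),w(p,r["centre"]))
        for r in optics.cut_out(t,p)[:1]:
            P,u,v=cloud(p,r["region"]); Q=P[(P[:,2]>zr[0])&(P[:,2]<zr[1])]
            if len(Q)<9: print(t,"few",len(P)); continue
            c,s,a=cv2.minAreaRect((Q[:,:2]*1000).astype(np.float32)); e,rad=cv2.minEnclosingCircle((Q[:,:2]*1000).astype(np.float32))
            print(t,"cut",round(r["score"],2),len(Q),"z",np.median(Q[:,2]).round(4),"rect",np.round(c,1),np.round(s,1),round(a,1),"circ",np.round(e,1),round(rad,1))
E
python3 - <<'E'
from m import *
print(T_tool()[:3,3])
p=snap("wrist"); cv2.imwrite("pics/w1.png",p["frame"]); print(p["T_tool_cam"])
meas(p,dict(holder=(.21,.25),cup=(.13,.16),lid=(.06,.07),tin=(.04,.06)))
E
```

```text
[0.5023 0.0252 0.356 ]
[[ 0.0008 -0.9572 -0.2893  0.0808]
 [ 1.      0.0007  0.0006  0.0001]
 [-0.0004 -0.2893  0.9572 -0.1599]
 [ 0.      0.      0.      1.    ]]
holder place 0.64 [0.5597 0.0122 0.1372]
holder place 0.23 [ 0.4489 -0.3896 -0.0019]
holder cut 0.69 1371 z 0.2232 rect [562.1  11.5] [39.6 38.1] 52.8 circ [561.   11.6] 22.8
cup place 0.59 [0.5662 0.0044 0.0653]
cup place 0.31 [ 0.4543 -0.389   0.001 ]
cup cut 0.56 778 z 0.1412 rect [551.4   2.4] [38.5 59. ] 19.8 circ [560.7   5.7] 29.6
lid place 0.71 [ 0.7877  0.0004 -0.0018]
lid cut 0.75 2252 z 0.0634 rect [556.7   1.7] [110.5  96.3] 85.0 circ [564.    1.4] 56.1
tin place 0.55 [0.3042 0.2039 0.0024]
tin cut 0.88 1112 z 0.0474 rect [563.4  -2.1] [ 58.  168.9] 78.5 circ [563.4  -2.4] 87.7
```

View pics/w1.png

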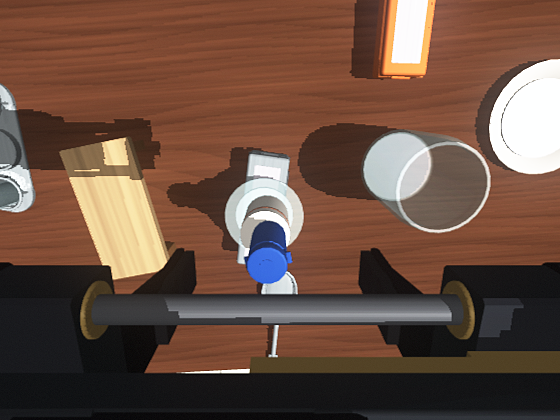

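The wrist view shows the holder cap at (267,262), the cup at (265,225), the lid ring at (263,210), with both fingers open either side. Going down over the holder.

```bash
python3 -c "
from h import *
go(.5625,.0115,.181,86.5)"
```

```text
turn z 0.002  shift x -61.8 y -14.3 z 175.5 | tilt 0.00 dq7 room 1.35
```

>>> arm_command:
  rows:
    - [[0,0,0],[-31,-7,0],1]
    - [[0,0,0],[-31,-7,0],1]
    - [[0,0,0],[0,0,40],1]
    - [[0,0,0],[0,0,40],1]
    - [[0,0,0],[0,0,35],1]
    - [[0,0,0],[0,0,0],1]

```text
clock: 5.62
tool_pos: [0.5614, 0.0116, 0.2394]
tcp_rot: [0.03, 1.0, -0.001, -0.002]
contact_force: [0.2, 0.7, -0.3]
finger_gap: 0.999
finger_force: 0.0
```

Run:
```python
from m import *
go(.5625,.0115,.181,86.5)
p=snap("wrist"); cv2.imwrite("pics/w2.png",p["frame"])
meas(p,dict(holder=(.21,.25),cup=(.13,.16),lid=(.06,.07)))
```

```text
turn z 0.002  shift x -1.1 y 0.0 z 58.4 | tilt 0.26 dq7 room 1.49
holder place 0.64 [0.5632 0.012  0.1399]
holder cut 0.78 3820 z 0.2234 rect [562.9  10.8] [39.5 41.6] 50.6 circ [562.8  11.5] 23.6
cup place 0.97 [0.5608 0.0039 0.0648]
cup cut 0.62 1688 z 0.1415 rect [553.7   4.5] [43.  58.6] 10.2 circ [561.4   6. ] 29.7
lid cut 0.81 4225 z 0.0636 rect [557.4   0.9] [ 97.6 110.9] 5.7 circ [564.3   1.6] 55.9
```

>>> arm_command:
  rows:
    - [[0,0,0],[-1,0,20],1]
    - [[0,0,0],[0,0,20],1]
    - [[0,0,0],[0,0,18],1]
    - [[0,0,0],[0,0,0],1]
    - [[0,0,0],[0,0,0],-1]
    - [[0,0,0],[0,0,0],-1]
    - [[0,0,0],[0,0,0],-1]
    - [[0,0,0],[0,0,0],-1]
    - [[0,0,0],[0,0,0],-1]
    - [[0,0,0],[0,0,0],-1]
  squeeze: 12

```text
clock: 7.22
tool_pos: [0.5639, 0.0112, 0.1836]
tcp_rot: [0.03, 1.0, -0.0, -0.0]
contact_force: [0.3, 0.1, -0.1]
finger_gap: 0.456
finger_force: 12.0
```

>>> arm_command:
  rows:
    - [[0,0,0],[0,0,-10],-1]
    - [[0,0,0],[0,0,-20],-1]
    - [[0,0,0],[0,0,-30],-1]
    - [[0,0,0],[0,0,-20],-1]
    - [[0,0,0],[8,-38,0],-1]
    - [[0,0,0],[8,-38,0],-1]
    - [[0,0,0],[8,-38,0],-1]
    - [[0,0,0],[8,-38,0],-1]
    - [[0,0,0],[8,-38,0],-1]
    - [[0,0,0],[8,-38,0],-1]
    - [[0,0,0],[8,-38,0],-1]
    - [[0,0,0],[8,-38,0],-1]
    - [[0,0,0],[8,-38,0],-1]
    - [[0,0,0],[0,0,0],-1]

```text
clock: 8.98
tool_pos: [0.4697, -0.3293, 0.2643]
tcp_rot: [0.033, 0.999, -0.001, -0.0]
contact_force: [-0.1, 0.1, -1.1]
finger_gap: 0.462
finger_force: 12.0
```

Run:
```python
from m import *
p=snap("wrist"); cv2.imwrite("pics/w3.png",p["frame"])
meas(p,dict(caddy=(.012,.025),holder=(.1,.4)))
P,u,v=cloud(p)
# ring wall top, z 15-22mm, near
m=(P[:,2]>.014)&(P[:,2]<.022)&(np.hypot(P[:,0]-.451,P[:,1]+.389)<.045)
e,r=cv2.minEnclosingCircle((P[m][:,:2]*1000).astype(np.float32)); print("ring",m.sum(),e,r)
m=(P[:,2]>.065)&(P[:,2]<.085)&(np.hypot(P[:,0]-.451,P[:,1]+.389)<.1)
for s in(P[m&(P[:,0]>.451)],P[m&(P[:,0]<.451)]):
  if len(s)>5: print("shaker",len(s),s[:,2].max(),cv2.minEnclosingCircle((s[:,:2]*1000).astype(np.float32)))
go(.452,-.389,.05,86.5)
```

```text
caddy place 0.63 [ 0.451  -0.3922  0.0013]
caddy cut 0.96 1044 z 0.0178 rect [ 447.3 -389.1] [ 61.1 179.3] 82.3 circ [ 448.1 -384.9] 90.7
holder place 0.75 [ 0.468  -0.3285  0.2192]
holder cut 0.68 7174 z 0.2981 rect [ 468.5 -329.2] [39.1 39.1] 60.5 circ [ 467.4 -328.5] 21.2
ring 464 (450.85443115234375, -389.3283996582031) 44.878028869628906
shaker 876 0.07570207000658685 ((515.3272094726562, -393.8414001464844), 19.449464797973633)
shaker 1182 0.07602872374568564 ((383.76904296875, -385.7381286621094), 19.460601806640625)
turn z 0.003  shift x 16.3 y -65.6 z 213.7 | tilt 0.03 dq7 room 2.17
```

View pics/w3.png

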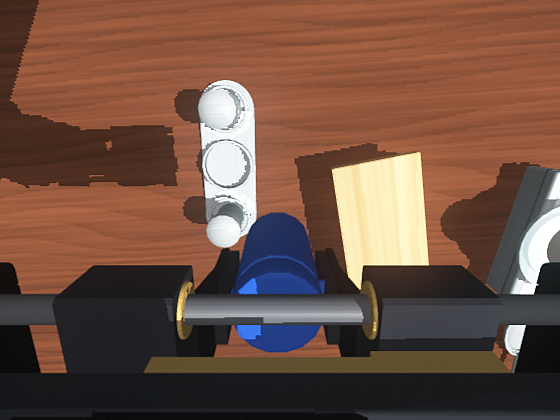

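The wrist view shows the caddy: shakers at (222,105) and (223,230), empty ring at (227,165), holder held upright between the fingers. The shaker midpoint gives the ring centre (0.4495, -0.390) and the row direction -3.5°.

>>> arm_command:
  rows:
    - [[0,0,0],[9,-33.5,0],-1]
    - [[0,0,0],[9,-33.5,0],-1]
    - [[0,0,0],[0,0,40],-1]
    - [[0,0,0],[0,0,40],-1]
    - [[0,0,0],[0,0,40],-1]
    - [[0,0,0],[0,0,20],-1]
    - [[0,0,0],[0,0,0],-1]

```text
clock: 10.1
tool_pos: [0.4496, -0.3908, 0.1229]
tcp_rot: [0.029, 1.0, 0.0, -0.001]
contact_force: [-0.4, -0.6, 0.3]
finger_gap: 0.457
finger_force: 12.0
```

Run:
```python
from m import *
go(.4505,-.390,.048,86.5)
p=snap("wrist"); cv2.imwrite("pics/w4.png",p["frame"])
P,u,v=cloud(p)
m=(P[:,2]>.065)&(P[:,2]<.085)&(np.hypot(P[:,0]-.451,P[:,1]+.389)<.1)&(abs(P[:,0]-.45)>.035)
for s in(P[m&(P[:,0]>.451)],P[m&(P[:,0]<.451)]):
  if len(s)>5: print("shaker",len(s),s[:,2].max(),cv2.minEnclosingCircle((s[:,:2]*1000).astype(np.float32)))
meas(p,dict(holder=(.16,.2)))
```

```text
turn z 0.002  shift x -0.9 y 0.8 z 74.9 | tilt 0.11 dq7 room 2.41
shaker 3016 0.07586105679965674 ((384.0916442871094, -385.5166015625), 19.408166885375977)
holder place 0.88 [ 0.4462 -0.3889  0.0752]
holder cut 0.74 3343 z 0.1627 rect [ 448.5 -390.6] [35.2 39.6] 87.5 circ [ 448.8 -391. ] 20.2
```

View pics/w4.png

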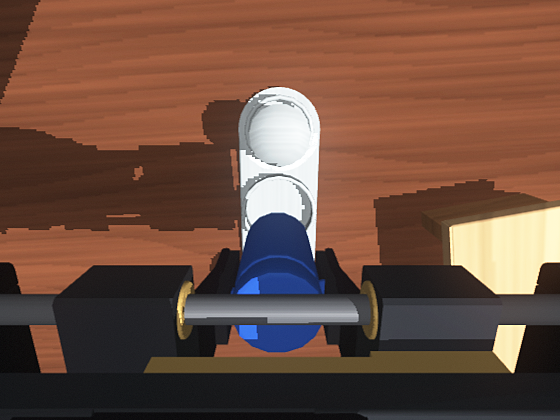

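The holder is lined up over the ring (277,205). Going down.

>>> arm_command:
  rows:
    - [[0,0,0],[-0.5,0.8,25],-1]
    - [[0,0,0],[0,0,25],-1]
    - [[0,0,0],[0,0,15],-1]
    - [[0,0,0],[0,0,6],-1]
    - [[0,0,0],[0,0,3],-1]
    - [[0,0,0],[0,0,0],-1]
    - [[0,0,0],[0,0,0],-1]

```text
clock: 11.12
tool_pos: [0.4504, -0.3912, 0.0502]
tcp_rot: [0.03, 1.0, -0.0, 0.0]
contact_force: [-0.6, -0.1, -0.5]
finger_gap: 0.455
finger_force: 12.0
```

>>> arm_command:
  rows:
    - [[0,0,0],[0,0,1],-1]
    - [[0,0,0],[0,0,1],-1]
    - [[0,0,0],[0,0,1],-1]
    - [[0,0,0],[0,0,0],-1]

```text
clock: 11.62
tool_pos: [0.4501, -0.3909, 0.0464]
tcp_rot: [0.03, 1.0, 0.0, -0.0]
contact_force: [-0.2, 0.2, -1.0]
finger_gap: 0.457
finger_force: 12.0
```

>>> arm_command:
  rows:
    - [[0,0,0],[0,0,1],-1]
    - [[0,0,0],[0,0,1],-1]
    - [[0,0,0],[0,0,0],-1]

```text
clock: 12.0
tool_pos: [0.4503, -0.3911, 0.0455]
tcp_rot: [0.03, 1.0, 0.0, 0.0]
contact_force: [-1.8, 2.9, 9.4]
finger_gap: 0.457
finger_force: 12.0
```

Contact at the ring floor. Releasing slowly, then rising.

>>> arm_command:
  rows:
    - [[0,0,0],[0,0,-1],-1]
    - [[0,0,0],[0,0,0],0.1]
    - [[0,0,0],[0,0,0],0.4]
    - [[0,0,0],[0,0,0],1]
    - [[0,0,0],[0,0,0],1]
    - [[0,0,0],[0,0,0],1]
    - [[0,0,0],[0,0,-20],1]
    - [[0,0,0],[0,0,-40],1]
    - [[0,0,0],[0,0,-40],1]
    - [[0,0,0],[0,0,-40],1]
    - [[0,0,0],[0,0,-40],1]
    - [[0,0,0],[0,0,0],1]

```text
clock: 13.5
tool_pos: [0.451, -0.3925, 0.2301]
tcp_rot: [0.03, 1.0, -0.001, 0.003]
contact_force: [-0.0, -0.1, 0.3]
finger_gap: 1.002
finger_force: 0.0
```

Run:
```python
from m import *
p=snap("wrist")
meas(p,dict(holder=(.07,.1)))
go(.563,.006,.23,86.5)
```

```text
holder place 0.73 [ 0.4483 -0.3883 -0.0003]
holder cut 0.89 1435 z 0.0854 rect [ 448.9 -390.9] [39.5 39.2] 52.4 circ [ 449.4 -390. ] 23.1
turn z 0.001  shift x -88.7 y 402.9 z -4.5 | tilt 0.02 dq7 room 2.35
```

>>> arm_command:
  rows:
    - [[0,0,0],[-7,38,0],1]
    - [[0,0,0],[-7,38,0],1]
    - [[0,0,0],[-7,38,0],1]
    - [[0,0,0],[-7,38,0],1]
    - [[0,0,0],[-7,38,0],1]
    - [[0,0,0],[-7,38,0],1]
    - [[0,0,0],[-7,38,0],1]
    - [[0,0,0],[-7,38,0],1]
    - [[0,0,0],[-7,38,0],1]
    - [[0,0,0],[-7,38,0],1]
    - [[0,0,0.165],[0,0,0],1]
    - [[0,0,0.165],[0,0,0],1]
    - [[0,0,0.165],[0,0,0],1]
    - [[0,0,0.165],[0,0,0],1]
    - [[0,0,0.165],[0,0,0],1]
    - [[0,0,0.165],[0,0,0],1]
    - [[0,0,0],[0,0,0],1]

```text
clock: 15.78
tool_pos: [0.5421, -0.0158, 0.2247]
tcp_rot: [0.501, 0.866, -0.001, -0.001]
contact_force: [-0.8, -1.1, -0.2]
finger_gap: 1.001
finger_force: 0.0
```

Run:
```python
from m import *
p=snap("wrist"); cv2.imwrite("pics/w5.png",p["frame"])
meas(p,dict(cup=(.135,.155),lid=(.058,.07)))
print(status.get_obs()["tool_pos"]); go(.562,.006,.100,30)
```

```text
cup place 0.96 [0.5654 0.     0.0643]
cup cut 0.65 4651 z 0.1415 rect [561.2   6.9] [57.8 57.9] 28.1 circ [561.6   6.7] 29.8
lid cut 0.83 4473 z 0.0636 rect [558.5   5.8] [110.5  97.9] 58.2 circ [564.    2.2] 56.0
[ 0.5426 -0.0158  0.2254]
turn z -0.001  shift x 9.2 y 27.7 z 125.4 | tilt 0.02 dq7 room 0.55
```

View pics/w5.png

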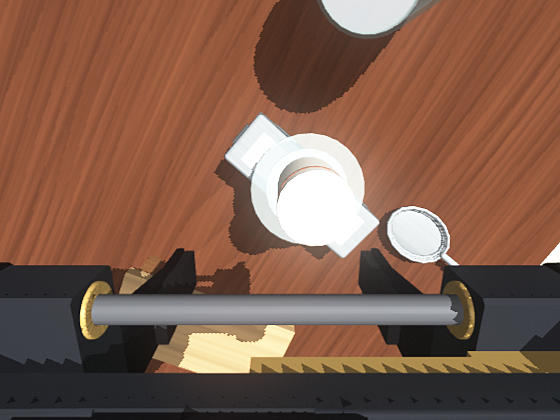

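The view shows the cup's closed end at (317,205) over the lid ring (308,188), and the spoon clear at (420,235). Going down and gripping the cup.

>>> arm_command:
  rows:
    - [[0,0,0],[5,14,0],1]
    - [[0,0,0],[5,14,0],1]
    - [[0,0,0],[0,0,40],1]
    - [[0,0,0],[0,0,40],1]
    - [[0,0,0],[0,0,32],1]
    - [[0,0,0],[0,0,15],1]
    - [[0,0,0],[0,0,0],1]
  squeeze: 25

```text
clock: 16.9
tool_pos: [0.562, 0.0072, 0.098]
tcp_rot: [0.501, 0.865, -0.001, -0.0]
contact_force: [-0.9, -0.1, 0.9]
finger_gap: 0.999
finger_force: 0.0
```

Run:
```python
from m import *
print(status.get_obs()["tool_pos"]); go(.5617,.0068,.097,30)
```

```text
[0.562  0.0072 0.098 ]
turn z -0.002  shift x -0.2 y -0.4 z 1.0 | tilt 0.09 dq7 room 0.61
```

>>> arm_command:
  rows:
    - [[0,0,0],[0,0,0],0.6]
    - [[0,0,0],[0,0,0],0.3]
    - [[0,0,0],[0,0,0],-1]
    - [[0,0,0],[0,0,0],-1]
    - [[0,0,0],[0,0,0],-1]
    - [[0,0,0],[0,0,0],-1]
    - [[0,0,0],[0,0,-4],-1]
    - [[0,0,0],[0,0,-8],-1]
    - [[0,0,0],[0,0,-15],-1]
    - [[0,0,0],[0,0,-25],-1]
    - [[0,0,0],[0,0,0],-1]

```text
clock: 18.27
tool_pos: [0.5634, 0.0068, 0.1529]
tcp_rot: [0.501, 0.865, 0.001, 0.001]
contact_force: [-0.2, -0.6, -2.2]
finger_gap: 0.687
finger_force: 25.0
```

Run:
```python
from m import *
print(status.get_obs()["tool_pos"]); go(.44,.40,.30,30)
p=snap("wrist"); cv2.imwrite("pics/w6.png",p["frame"])
meas(p,dict(cup=(.18,.22),lid=(.058,.07)))
```

```text
[0.5634 0.0068 0.1529]
turn z -0.003  shift x 402.2 y 89.7 z -147.1 | tilt 0.23 dq7 room 0.58
cup place 0.88 [0.5655 0.0036 0.1197]
cup cut 0.86 10055 z 0.1952 rect [559.6  11. ] [57.9 49.5] 29.5 circ [562.3   6.7] 30.0
lid cut 0.97 7790 z 0.0636 rect [557.1  15. ] [111.   82.4] 29.5 circ [564.   2.] 56.1
```

View pics/w6.png

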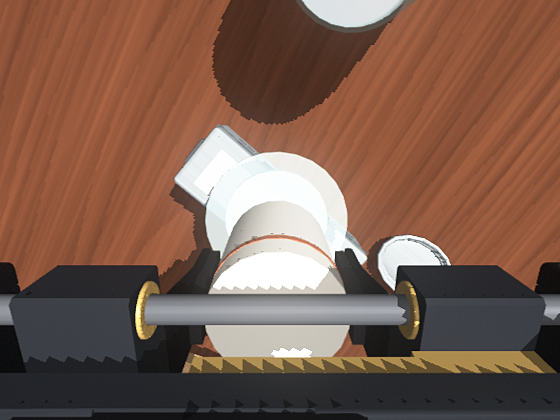

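The cup is gripped level and clear of the knob; the lid is undisturbed. Raise, then travel over the jar to a look spot short of the plate.

>>> arm_command:
  rows:
    - [[0,0,0],[0,0,-30],-1]
    - [[0,0,0],[0,0,-40],-1]
    - [[0,0,0],[0,0,-40],-1]
    - [[0,0,0],[32,9,0],-1]
    - [[0,0,0],[32,9,0],-1]
    - [[0,0,0],[32,9,0],-1]
    - [[0,0,0],[32,9,0],-1]
    - [[0,0,0],[32,9,0],-1]
    - [[0,0,0],[32,9,0],-1]
    - [[0,0,0],[32,9,0],-1]
    - [[0,0,0],[32,9,0],-1]
    - [[0,0,0],[32,9,0],-1]
    - [[0,0,0],[32,9,0],-1]
    - [[0,0,0],[0,0,0],-1]

```text
clock: 20.27
tool_pos: [0.479, 0.3322, 0.2592]
tcp_rot: [0.499, 0.867, -0.001, -0.001]
contact_force: [-0.1, -0.4, -1.9]
finger_gap: 0.688
finger_force: 25.0
```

Run:
```python
from m import *
print(status.get_obs()["tool_pos"])
p=snap("wrist")
meas(p,dict(plate=(.01,.022),frother=(.02,.16),jar=(.145,.165),cup=(.285,.35)))
go(.460,.4155,.055,30)
```

```text
[0.479  0.3322 0.2592]
plate place 0.84 [ 0.4598  0.4145 -0.0027]
plate cut 0.8 4989 z 0.0129 rect [459.1 414.4] [157.4 156.9] 74.7 circ [458.7 414.1] 79.5
jar place 0.73 [0.4804 0.3319 0.2235]
jar cut 0.89 71 z 0.1509 rect [483.2 172.5] [ 3.4 17.7] 49.5 circ [484.  173.3] 8.9
cup place 0.73 [0.4783 0.3295 0.2231]
cup cut 0.58 10288 z 0.3015 rect [474.6 338.3] [61.4 53.3] 30.4 circ [476.7 334.7] 32.0
turn z -0.004  shift x 85.8 y 25.2 z 205.6 | tilt 0.01 dq7 room -0.08
```

>>> arm_command:
  rows:
    - [[0,0,0],[28,8,0],-1]
    - [[0,0,0],[28,8,0],-1]
    - [[0,0,0],[29,8,0],-1]
    - [[0,0,0],[0,0,40],-1]
    - [[0,0,0],[0,0,40],-1]
    - [[0,0,0],[0,0,40],-1]
    - [[0,0,0],[0,0,40],-1]
    - [[0,0,0],[0,0,25],-1]
    - [[0,0,0],[0,0,10],-1]
    - [[0,0,0],[0,0,0],-1]

```text
clock: 21.98
tool_pos: [0.4594, 0.4147, 0.0656]
tcp_rot: [0.501, 0.865, -0.0, 0.0]
contact_force: [0.6, 0.5, -2.9]
finger_gap: 0.689
finger_force: 25.0
```

Run:
```python
from m import *
p=snap("wrist")
meas(p,dict(plate=(.01,.022),cup=(.10,.2)))
go(.459,.4142,.041,30)
```

```text
plate cut 0.34 511 z 0.0163 rect [432.4 545.8] [59.  12.2] 18.0 circ [430.6 551.6] 29.5
cup place 0.7 [0.4607 0.4095 0.0298]
cup cut 0.96 9390 z 0.108 rect [454.4 420.6] [59.1 53.9] 31.4 circ [456.5 418.5] 32.9
turn z -0.003  shift x -0.6 y -1.4 z 25.8 | tilt 0.11 dq7 room -0.14
```

>>> arm_command:
  rows:
    - [[0,0,0],[0,0,10],-1]
    - [[0,0,0],[0,0,7],-1]
    - [[0,0,0],[0,0,3],-1]
    - [[0,0,0],[0,0,2],-1]
    - [[0,0,0],[0,0,0],-1]
    - [[0,0,0],[0,0,0],-1]

```text
clock: 22.98
tool_pos: [0.4595, 0.4149, 0.0438]
tcp_rot: [0.501, 0.865, 0.0, 0.0]
contact_force: [1.0, -0.2, -2.5]
finger_gap: 0.686
finger_force: 25.0
```

>>> arm_command:
  rows:
    - [[0,0,0],[0,0,1],-1]
    - [[0,0,0],[0,0,1],-1]
    - [[0,0,0],[0,0,0],-1]
    - [[0,0,0],[0,0,0],-1]

```text
clock: 23.48
tool_pos: [0.4593, 0.4148, 0.0415]
tcp_rot: [0.501, 0.865, -0.0, 0.0]
contact_force: [-0.3, 0.7, -1.4]
finger_gap: 0.691
finger_force: 25.0
```

>>> arm_command:
  rows:
    - [[0,0,0],[0,0,0.7],-1]
    - [[0,0,0],[0,0,0],-1]
    - [[0,0,0],[0,0,0],-1]

```text
clock: 23.85
tool_pos: [0.4594, 0.4149, 0.0412]
tcp_rot: [0.501, 0.865, 0.0, -0.0]
contact_force: [-1.4, -1.0, 3.6]
finger_gap: 0.687
finger_force: 25.0
```

>>> arm_command:
  rows:
    - [[0,0,0],[0,0,0],0.45]
    - [[0,0,0],[0,0,0],0.6]
    - [[0,0,0],[0,0,0],1]
    - [[0,0,0],[0,0,0],1]
    - [[0,0,0],[0,0,0],1]
    - [[0,0,0],[0,0,-15],1]
    - [[0,0,0],[0,0,-40],1]
    - [[0,0,0],[0,0,-40],1]
    - [[0,0,0],[0,0,-40],1]
    - [[0,0,0],[0,0,-40],1]
    - [[0,0,0],[0,0,0],1]

```text
clock: 25.22
tool_pos: [0.4609, 0.4159, 0.2207]
tcp_rot: [0.501, 0.865, 0.003, 0.001]
contact_force: [0.5, -0.5, -0.7]
finger_gap: 1.0
finger_force: 0.0
```

Run:
```python
from m import *
p=snap("wrist"); cv2.imwrite("pics/w7.png",p["frame"])
meas(p,dict(plate=(.01,.022),cup=(.078,.095)))
go(.564,.0,.2,86.5)
go(.564,.0,.2,30)
```

```text
plate cut 0.9 4847 z 0.0128 rect [458.7 414.3] [156.9 156. ] 51.0 circ [459.1 414. ] 79.2
cup place 0.7 [0.4624 0.4127 0.0085]
turn z -0.989  shift x -130.2 y -407.2 z 14.9 | tilt 0.10 dq7 room -0.19
turn z -0.003  shift x -411.5 y -116.2 z 14.9 | tilt 0.10 dq7 room -0.19
```

View pics/w7.png

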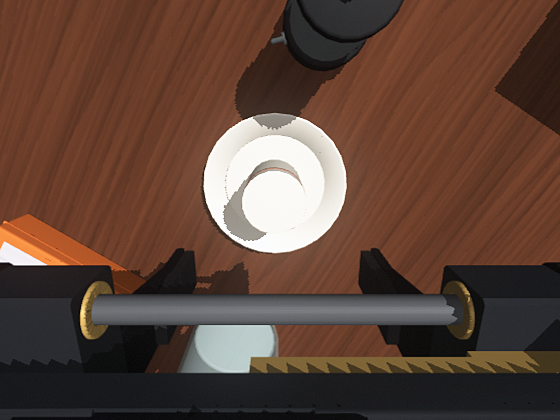

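The cup (272,200) stands mouth down in the middle of the plate (275,183). Back to the pile for the lid.

>>> arm_command:
  rows:
    - [[0,0,0],[-34,-9.5,0],1]
    - [[0,0,0],[-34,-9.5,0],1]
    - [[0,0,0],[-34,-9.5,0],1]
    - [[0,0,0],[-34,-9.5,0],1]
    - [[0,0,0],[-34,-9.5,0],1]
    - [[0,0,0],[-34,-9.5,0],1]
    - [[0,0,0],[-34,-9.5,0],1]
    - [[0,0,0],[-34,-9.5,0],1]
    - [[0,0,0],[-34,-9.5,0],1]
    - [[0,0,0],[-34,-9.5,0],1]
    - [[0,0,0],[-34,-9.5,0],1]
    - [[0,0,0],[-38,-10,0],1]
    - [[0,0,0],[0,0,20],1]
    - [[0,0,0],[0,0,20],1]
    - [[0,0,0],[0,0,0],1]

```text
clock: 27.35
tool_pos: [0.5637, 0.0004, 0.174]
tcp_rot: [0.501, 0.865, -0.001, -0.001]
contact_force: [0.1, 0.6, -0.0]
finger_gap: 0.997
finger_force: 0.0
```

Run:
```python
from m import *
print(status.get_obs()["tool_pos"])
p=snap("wrist"); cv2.imwrite("pics/w8.png",p["frame"])
meas(p,dict(lid=(.056,.07),jar=(.145,.165)))
P,u,v=cloud(p); m=(P[:,2]>.088)&(P[:,2]<.11)&(np.hypot(P[:,0]-.564,P[:,1]-.002)<.03)
print("knob",m.sum(),np.median(P[m,2]),cv2.minEnclosingCircle((P[m][:,:2]*1000).astype(np.float32)))
go(.564,.002,.071,30)
```

```text
[0.5637 0.0004 0.174 ]
lid place 0.92 [0.5572 0.     0.0476]
lid cut 0.9 12055 z 0.0636 rect [564.    2.1] [109.7 111.2] 1.8 circ [564.1   2.1] 55.9
jar few 2351
knob 985 0.09321113755749871 ((564.1053466796875, 2.357877254486084), 13.854223251342773)
turn z -0.003  shift x 2.0 y -0.6 z 105.6 | tilt 0.06 dq7 room 0.58
```

View pics/w8.png

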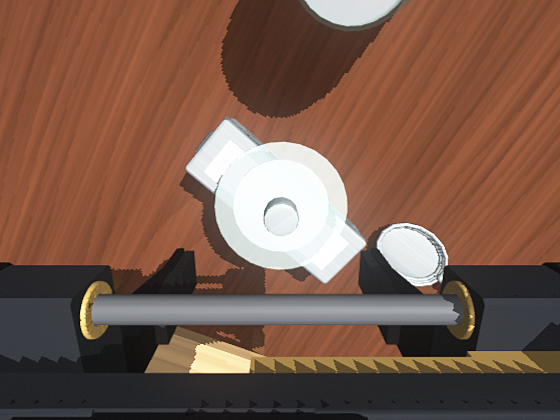

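The lid knob is at (281,215), seen cleanly at (0.5641, 0.0023), top 0.095.

>>> arm_command:
  rows:
    - [[0,0,0],[2,-0.5,35],1]
    - [[0,0,0],[0,0,35],1]
    - [[0,0,0],[0,0,25],1]
    - [[0,0,0],[0,0,5],1]
    - [[0,0,0],[0,0,0],1]
    - [[0,0,0],[0,0,0],1]

```text
clock: 28.35
tool_pos: [0.5646, 0.002, 0.0772]
tcp_rot: [0.501, 0.865, 0.001, 0.001]
contact_force: [0.3, -0.3, 0.2]
finger_gap: 1.002
finger_force: 0.0
```

>>> arm_command:
  rows:
    - [[0,0,0],[0,0,4],1]
    - [[0,0,0],[0,0,3],0.5]
    - [[0,0,0],[0,0,0],0]
    - [[0,0,0],[0,0,0],-0.2]
    - [[0,0,0],[0,0,0],-1]
    - [[0,0,0],[0,0,0],-1]
    - [[0,0,0],[0,0,0],-1]
    - [[0,0,0],[0,0,0],-1]
    - [[0,0,0],[0,0,0],-1]
  squeeze: 35

```text
clock: 29.48
tool_pos: [0.5638, 0.0021, 0.0689]
tcp_rot: [0.501, 0.865, 0.0, 0.0]
contact_force: [1.1, 1.3, -0.7]
finger_gap: 0.31
finger_force: 35.0
```

>>> arm_command:
  rows:
    - [[0,0,0],[0,0,-3],-1]
    - [[0,0,0],[0,0,-7],-1]
    - [[0,0,0],[0,0,-20],-1]
    - [[0,0,0],[0,0,-40],-1]
    - [[0,0,0],[0,0,-40],-1]
    - [[0,0,0],[0,0,-40],-1]
    - [[0,0,0],[0,0,-30],-1]
    - [[0,0,0],[30,8,0],-1]
    - [[0,0,0],[30,8,0],-1]
    - [[0,0,0],[0,0,0],-1]
    - [[0,0,0],[0,0,0],-1]

```text
clock: 30.85
tool_pos: [0.5476, 0.0613, 0.249]
tcp_rot: [0.501, 0.865, -0.0, 0.0]
contact_force: [0.4, -0.4, -3.8]
finger_gap: 0.313
finger_force: 35.0
```

Run:
```python
from m import *
print(status.get_obs()["tool_pos"])
p=snap("wrist"); cv2.imwrite("pics/w9.png",p["frame"])
meas(p,dict(jar=(.145,.165),lid=(.2,.3)))
p=snap("top"); meas(p,dict(jar=(.145,.165)))
go(.518,.206,.2,30)
```

```text
[0.5476 0.0613 0.249 ]
jar cut 0.9 1813 z 0.1523 rect [527.4 189.8] [103.7  61.3] 30.3 circ [516.9 207.5] 52.0
lid place 0.91 [0.5425 0.0606 0.2281]
lid cut 0.91 19501 z 0.2438 rect [541.6  61.5] [109.8 100.1] 87.0 circ [546.9  60.1] 56.2
jar place 0.91 [ 0.5177  0.2091 -0.0001]
jar place 0.6 [0.4624 0.4165 0.0068]
jar cut 0.84 163 z 0.1551 rect [516.1 205.6] [ 99.7 102.1] 23.8 circ [516.5 205.8] 51.9
turn z -0.003  shift x 139.9 y 46.4 z 48.8 | tilt 0.01 dq7 room 0.40
```

View pics/w9.png

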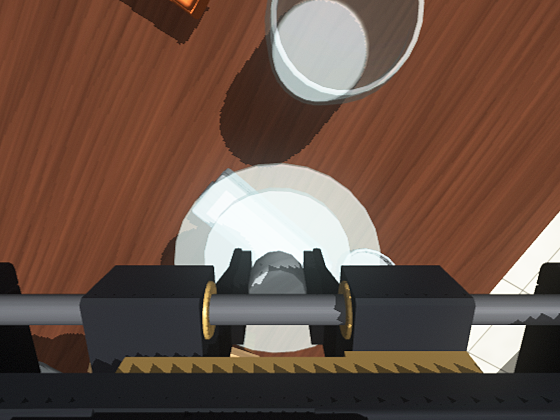

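The jar rim is at (347,30), partly cut off, with the lid level in the grip. One step closer to see the whole rim.

>>> arm_command:
  rows:
    - [[0,0,0],[20,12,0],-1]
    - [[0,0,0],[20,12,0],-1]
    - [[0,0,0],[0,12,0],-1]
    - [[0,0,0],[0,0,0],-1]

```text
clock: 31.75
tool_pos: [0.5596, 0.115, 0.2486]
tcp_rot: [0.501, 0.866, -0.0, 0.0]
contact_force: [-0.5, -1.1, -3.7]
finger_gap: 0.306
finger_force: 35.0
```

Run:
```python
from m import *
from scipy.optimize import least_squares
print(status.get_obs()["tool_pos"])
p=snap("wrist")
meas(p,dict(jar=(.145,.165),lid=(.23,.3)))
P,u,v=cloud(p)
m=(P[:,2]>.148)&(P[:,2]<.158)&(abs(np.hypot(P[:,0]-.517,P[:,1]-.207)-.05)<.008)
Q=P[m]; f=least_squares(lambda a:np.hypot(Q[:,0]-a[0],Q[:,1]-a[1])-.05,[.517,.207],loss="soft_l1",f_scale=.001); print("rim",m.sum(),f.x,np.median(Q[:,2]))
go(f.x[0],f.x[1],.2,30)
```

```text
[0.5596 0.115  0.2486]
jar place 0.74 [ 0.5179  0.2059 -0.0039]
jar cut 0.74 3243 z 0.1523 rect [517.  207.1] [103.5 100.7] 30.7 circ [516.6 208.1] 52.1
lid place 0.68 [0.5563 0.1141 0.2268]
lid cut 0.81 19220 z 0.2434 rect [560.2 119.7] [ 99.8 108.8] 64.7 circ [559.1 114.3] 56.0
rim 2948 [0.5167 0.2075] 0.15239647389152564
turn z -0.004  shift x 102.2 y 10.3 z 48.9 | tilt 0.01 dq7 room 0.34
```

>>> arm_command:
  rows:
    - [[0,0,0],[34,3.5,0],-1]
    - [[0,0,0],[34,3.5,0],-1]
    - [[0,0,0],[34.5,3.5,0],-1]
    - [[0,0,0],[0,0,30],-1]
    - [[0,0,0],[0,0,30],-1]
    - [[0,0,0],[0,0,7],-1]
    - [[0,0,0],[0,0,0],-1]
    - [[0,0,0],[0,0,0],-1]

```text
clock: 33.0
tool_pos: [0.5178, 0.2088, 0.1832]
tcp_rot: [0.501, 0.865, 0.001, 0.0]
contact_force: [0.1, 0.1, -2.4]
finger_gap: 0.314
finger_force: 35.0
```

Run:
```python
from m import *
go(.517,.208,.164,30)
p=snap("wrist"); cv2.imwrite("pics/w10.png",p["frame"])
meas(p,dict(lid=(.16,.2)))
P,u,v=cloud(p)
m=(P[:,2]>.146)&(P[:,2]<.158)&(abs(np.hypot(P[:,0]-.517,P[:,1]-.207)-.05)<.008)
print(m.sum())
```

```text
turn z -0.003  shift x -0.3 y -1.1 z 19.2 | tilt 0.11 dq7 room 0.15
lid place 0.73 [0.5124 0.2097 0.1629]
25
```

View pics/w10.png

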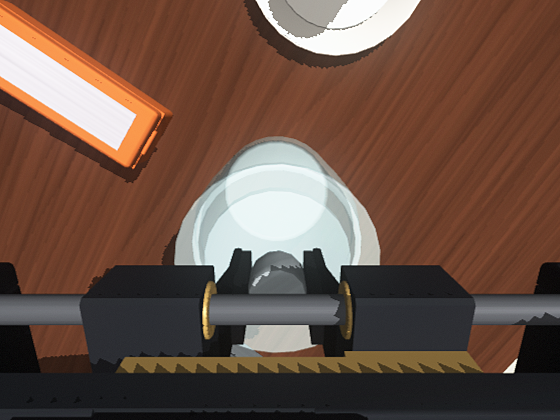

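The lid is concentric over the jar (centre column about 277). Lowering slowly.

>>> arm_command:
  rows:
    - [[0,0,0],[0,-1,4],-1]
    - [[0,0,0],[0,0,3],-1]
    - [[0,0,0],[0,0,3],-1]
    - [[0,0,0],[0,0,2],-1]
    - [[0,0,0],[0,0,0],-1]
    - [[0,0,0],[0,0,0],-1]

```text
clock: 33.9
tool_pos: [0.5163, 0.2083, 0.1699]
tcp_rot: [0.501, 0.865, 0.0, 0.0]
contact_force: [0.4, -0.2, -2.7]
finger_gap: 0.31
finger_force: 35.0
```

Plug about 4 mm in the mouth with no contact; continuing.

>>> arm_command:
  rows:
    - [[0,0,0],[0,0,2],-1]
    - [[0,0,0],[0,0,1.5],-1]
    - [[0,0,0],[0,0,1],-1]
    - [[0,0,0],[0,0,0],-1]
    - [[0,0,0],[0,0,0],-1]

```text
clock: 34.52
tool_pos: [0.5163, 0.2082, 0.1654]
tcp_rot: [0.501, 0.865, 0.0, 0.0]
contact_force: [-0.4, 0.7, -3.3]
finger_gap: 0.309
finger_force: 35.0
```

>>> arm_command:
  rows:
    - [[0,0,0],[0,0,0.8],-1]
    - [[0,0,0],[0,0,0.7],-1]
    - [[0,0,0],[0,0,0],-1]
    - [[0,0,0],[0,0,0],-1]

```text
clock: 35.02
tool_pos: [0.5162, 0.2082, 0.1639]
tcp_rot: [0.501, 0.865, -0.0, -0.0]
contact_force: [-0.4, -0.5, -2.0]
finger_gap: 0.31
finger_force: 35.0
```

>>> arm_command:
  rows:
    - [[0,0,0],[0,0,0.7],-1]
    - [[0,0,0],[0,0,0],-1]
    - [[0,0,0],[0,0,0],-1]

```text
clock: 35.4
tool_pos: [0.5163, 0.2083, 0.1639]
tcp_rot: [0.501, 0.865, 0.0, -0.0]
contact_force: [-3.5, -0.4, 5.4]
finger_gap: 0.311
finger_force: 35.0
```

>>> arm_command:
  rows:
    - [[0,0,0],[0,0,0],-0.25]
    - [[0,0,0],[0,0,0],0]
    - [[0,0,0],[0,0,0],0.5]
    - [[0,0,0],[0,0,0],1]
    - [[0,0,0],[0,0,0],1]
    - [[0,0,0],[0,0,-10],1]
    - [[0,0,0],[0,0,-30],1]
    - [[0,0,0],[0,0,-40],1]
    - [[0,0,0],[0,0,0],1]

```text
clock: 36.52
tool_pos: [0.5179, 0.2088, 0.2469]
tcp_rot: [0.501, 0.865, 0.003, 0.001]
contact_force: [0.2, -0.3, -0.0]
finger_gap: 0.994
finger_force: 0.0
```

Run:
```python
from m import *
p=snap("wrist"); meas(p,dict(lid=(.145,.18)))
p=snap("top"); meas(p,dict(lid=(.155,.18),tin=(.04,.06),riser=(.05,.07)))
go(.53,.0,.24,79)
```

```text
lid place 0.86 [0.509  0.2047 0.1419]
lid cut 0.9 14094 z 0.1586 rect [515.2 207.8] [110.7 110.7] 57.9 circ [515.6 207.4] 56.1
lid place 0.25 [0.4587 0.4153 0.0056]
tin place 0.96 [0.5647 0.0019 0.0034]
tin place 0.72 [ 0.4516 -0.3901 -0.0015]
tin cut 0.72 1016 z 0.0508 rect [564.5  -1.9] [ 60.6 173.7] 78.1 circ [565.   -4.8] 88.5
riser place 0.81 [ 0.5489 -0.2102 -0.0025]
riser cut 0.59 2001 z 0.0609 rect [ 547.9 -209.6] [199.7  98.9] 7.6 circ [ 548.7 -210.8] 107.5
turn z -0.858  shift x -53.4 y -201.7 z 2.7 | tilt 0.04 dq7 room 0.13
```

The lid is seated (flange 0.161, concentric within 1-2 mm). Now the tin: turn to 79° and move over it.

>>> arm_command:
  rows:
    - [[0,0,-0.172],[0,0,0],1]
    - [[0,0,-0.172],[0,0,0],1]
    - [[0,0,-0.172],[0,0,0],1]
    - [[0,0,-0.172],[0,0,0],1]
    - [[0,0,-0.17],[0,0,0],1]
    - [[0,0,0],[-9,-34,0],1]
    - [[0,0,0],[-9,-34,0],1]
    - [[0,0,0],[-9,-34,0],1]
    - [[0,0,0],[-9,-34,0],1]
    - [[0,0,0],[-9,-34,0],1]
    - [[0,0,0],[-9,-34,0],1]
    - [[0,0,0],[0,0,0],1]

```text
clock: 38.52
tool_pos: [0.5303, -0.0056, 0.2433]
tcp_rot: [0.098, 0.995, -0.0, 0.0]
contact_force: [0.2, 0.3, 0.5]
finger_gap: 0.999
finger_force: 0.0
```

Run:
```python
from m import *
print(status.get_obs()["tool_pos"])
p=snap("wrist"); cv2.imwrite("pics/w11.png",p["frame"])
meas(p,dict(tin=(.044,.053),riser=(.054,.065)))
go(.5645,-.002,.012,78.6)
```

```text
[ 0.5303 -0.0056  0.2433]
tin place 0.69 [ 0.5613 -0.0013 -0.0051]
tin cut 0.88 7394 z 0.0476 rect [563.5  -2.1] [ 57.7 167.9] 78.4 circ [563.6  -2. ] 87.7
riser place 0.29 [ 0.7903 -0.0008 -0.0068]
riser cut 0.69 11610 z 0.0575 rect [ 532.4 -209.8] [170.8  98.2] 7.7 circ [ 526.7 -209.3] 91.0
turn z 0.009  shift x -33.7 y 5.8 z 231.0 | tilt 0.02 dq7 room 1.35
```

View pics/w11.png

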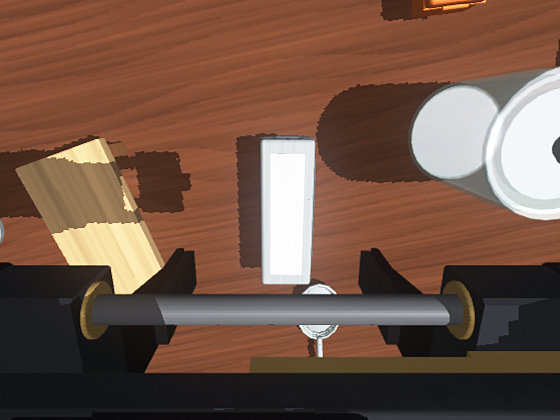

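The plain steel tin lies at (287,212), lined up with the fingers, with the spoon bowl clear at (318,310). Down and grip.

>>> arm_command:
  rows:
    - [[0,0,0.009],[-16.5,3,0],1]
    - [[0,0,0],[-16.5,3,0],1]
    - [[0,0,0],[0,0,40],1]
    - [[0,0,0],[0,0,40],1]
    - [[0,0,0],[0,0,40],1]
    - [[0,0,0],[0,0,40],1]
    - [[0,0,0],[0,0,40],1]
    - [[0,0,0],[0,0,18],1]
    - [[0,0,0],[0,0,8],1]
    - [[0,0,0],[0,0,0],1]
    - [[0,0,0],[0,0,0],1]

```text
clock: 40.15
tool_pos: [0.5648, -0.0028, 0.0184]
tcp_rot: [0.1, 0.995, 0.0, 0.001]
contact_force: [0.8, 0.4, -0.5]
finger_gap: 0.999
finger_force: 0.0
```

Run:
```python
from m import *
print(status.get_obs()["tool_pos"]); go(.5637,-.0021,.014,78.6)
```

```text
[ 0.5648 -0.0028  0.0184]
turn z -0.002  shift x 1.2 y 0.4 z 4.4 | tilt 0.11 dq7 room 1.54
```

>>> arm_command:
  rows:
    - [[0,0,0],[1,0.4,4],1]
    - [[0,0,0],[0,0,0],0.6]
    - [[0,0,0],[0,0,0],0.4]
    - [[0,0,0],[0,0,0],-1]
    - [[0,0,0],[0,0,0],-1]
    - [[0,0,0],[0,0,0],-1]
    - [[0,0,0],[0,0,0],-1]
    - [[0,0,0],[0,0,0],-1]
    - [[0,0,0],[0,0,-5],-1]
    - [[0,0,0],[0,0,-15],-1]
    - [[0,0,0],[0,0,-35],-1]
    - [[0,0,0],[0,0,-40],-1]
    - [[0,0,0],[0,0,-40],-1]
    - [[0,0,0],[0,0,-30],-1]
    - [[0,0,0],[0,0,0],-1]
  squeeze: 45

```text
clock: 42.02
tool_pos: [0.5643, -0.0025, 0.1811]
tcp_rot: [0.1, 0.995, 0.001, 0.002]
contact_force: [-0.3, 0.0, -4.3]
finger_gap: 0.663
finger_force: 45.0
```

Run:
```python
from m import *
print(status.get_obs()["tool_pos"])
p=snap("wrist"); meas(p,dict(tin=(.205,.23)))
go(.53,-.12,.18,97.5); go(.5485,-.209,.18,97.5)
```

```text
[ 0.5643 -0.0025  0.1811]
tin place 0.82 [ 0.5641 -0.0007  0.1639]
tin cut 0.92 31614 z 0.2154 rect [535.9   3.2] [ 61.1 113.5] 78.3 circ [537.8   3.1] 61.8
turn z -0.332  shift x 47.3 y -112.5 z -2.8 | tilt 0.09 dq7 room 1.42
turn z -0.332  shift x 40.6 y -203.2 z -2.8 | tilt 0.09 dq7 room 1.42
```

>>> arm_command:
  rows:
    - [[0,0,-0.166],[0,0,0],-1]
    - [[0,0,-0.166],[0,0,0],-1]
    - [[0,0,0],[17,-30,0],-1]
    - [[0,0,0],[17,-30,0],-1]
    - [[0,0,0],[13,-30,0],-1]
    - [[0,0,0],[0,0,0],-1]
    - [[0,0,0],[0,0,0],-1]

```text
clock: 43.05
tool_pos: [0.5277, -0.0971, 0.1772]
tcp_rot: [-0.066, 0.998, 0.0, -0.001]
contact_force: [0.1, -0.0, -3.2]
finger_gap: 0.666
finger_force: 45.0
```

Run:
```python
from m import *
print(status.get_obs()["tool_pos"])
p=snap("wrist"); meas(p,dict(riser=(.052,.065),tin=(.205,.23)))
p=snap("top"); meas(p,dict(riser=(.052,.067),tin=(.205,.23)))
go(.5485,-.209,.10,97.5)
```

```text
[ 0.5277 -0.0971  0.1772]
riser place 0.57 [ 0.5443 -0.2054 -0.0016]
riser cut 0.76 20038 z 0.0575 rect [ 536.2 -209.6] [176.6  97.3] 7.5 circ [ 530.3 -208.9] 94.3
tin place 0.8 [ 0.5267 -0.0942  0.1613]
tin cut 0.89 31576 z 0.2118 rect [ 500.4 -100.4] [110.9  58.6] 7.5 circ [500.7 -99.5] 61.7
tin place 0.97 [0.3065 0.2031 0.0023]
tin place 0.83 [ 0.5319 -0.0947  0.1703]
tin cut 0.91 511 z 0.2155 rect [530.5 -84.4] [172.5  49.8] 0.8 circ [530.6 -93.4] 87.2
turn z 0.001  shift x -5.6 y -113.2 z 78.2 | tilt 0.00 dq7 room 1.90
```

>>> arm_command:
  rows:
    - [[0,0,0],[-2,-38,0],-1]
    - [[0,0,0],[-2,-38,0],-1]
    - [[0,0,0],[-1,-37,0],-1]
    - [[0,0,0],[0,0,30],-1]
    - [[0,0,0],[0,0,30],-1]
    - [[0,0,0],[0,0,23],-1]
    - [[0,0,0],[0,0,7],-1]
    - [[0,0,0],[0,0,0],-1]
    - [[0,0,0],[0,0,0],-1]

```text
clock: 44.68
tool_pos: [0.5486, -0.2093, 0.0893]
tcp_rot: [-0.066, 0.998, -0.0, 0.001]
contact_force: [0.2, -0.5, -3.5]
finger_gap: 0.665
finger_force: 45.0
```

Run:
```python
from m import *
print(status.get_obs()["tool_pos"])
p=snap("wrist"); cv2.imwrite("pics/w12.png",p["frame"])
go(.548,-.2085,.0755,97.5)
```

```text
[ 0.5486 -0.2093  0.0893]
turn z 0.000  shift x 0.5 y 0.8 z 13.8 | tilt 0.10 dq7 room 2.23
```

View pics/w12.png

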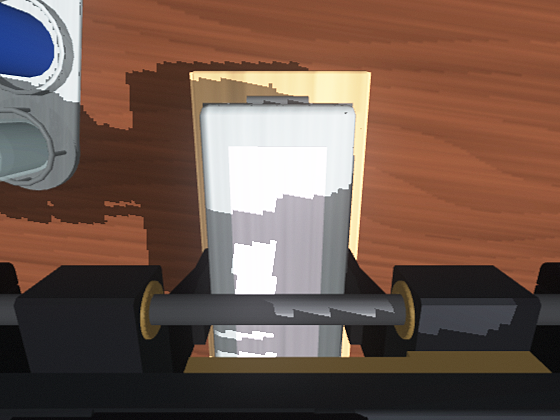

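The tin (278,230) lies lengthwise, parallel and centred over the board (190-370). Lowering.

>>> arm_command:
  rows:
    - [[0,0,0],[0,0,6],-1]
    - [[0,0,0],[0,0,4],-1]
    - [[0,0,0],[0,0,2],-1]
    - [[0,0,0],[0,0,0],-1]
    - [[0,0,0],[0,0,0],-1]

```text
clock: 45.35
tool_pos: [0.5479, -0.2091, 0.0763]
tcp_rot: [-0.065, 0.998, -0.0, 0.0]
contact_force: [-0.2, -0.2, -2.3]
finger_gap: 0.662
finger_force: 45.0
```

>>> arm_command:
  rows:
    - [[0,0,0],[0,0,1],-1]
    - [[0,0,0],[0,0,0.8],-1]
    - [[0,0,0],[0,0,0],-1]
    - [[0,0,0],[0,0,0],-1]

```text
clock: 45.85
tool_pos: [0.5479, -0.209, 0.0744]
tcp_rot: [-0.066, 0.998, -0.0, -0.0]
contact_force: [-0.5, 1.0, -3.5]
finger_gap: 0.665
finger_force: 45.0
```

>>> arm_command:
  rows:
    - [[0,0,0],[0,0,0.8],-1]
    - [[0,0,0],[0,0,0.5],-1]
    - [[0,0,0],[0,0,0],-1]
    - [[0,0,0],[0,0,0],-1]

```text
clock: 46.35
tool_pos: [0.5479, -0.209, 0.0732]
tcp_rot: [-0.066, 0.998, 0.0, 0.0]
contact_force: [-0.9, 2.0, 1.7]
finger_gap: 0.658
finger_force: 45.0
```

Contact. Release, rise, and check everything.

>>> arm_command:
  rows:
    - [[0,0,0],[0,0,0],0.45]
    - [[0,0,0],[0,0,0],0.6]
    - [[0,0,0],[0,0,0],1]
    - [[0,0,0],[0,0,0],1]
    - [[0,0,0],[0,0,0],1]
    - [[0,0,0],[0,0,-15],1]
    - [[0,0,0],[0,0,-40],1]
    - [[0,0,0],[0,0,-40],1]
    - [[0,0,0],[0,0,-40],1]
    - [[0,0,0],[0,0,0],1]
    - [[0,0,0],[0,0,0],1]

```text
clock: 47.72
tool_pos: [0.5478, -0.2089, 0.2082]
tcp_rot: [-0.066, 0.998, 0.0, 0.0]
contact_force: [0.1, 0.1, -0.4]
finger_gap: 1.004
finger_force: 0.0
```

Run:
```python
from m import *
print(status.get_obs()["tool_pos"],status.get_obs()["contact_force"])
p=snap("wrist"); meas(p,dict(tin=(.1,.12),riser=(.052,.065)))
p=snap("scene"); meas(p,dict(holder=(.08,.1),cup=(.08,.1),lid=(.155,.18),tin=(.1,.12)))
cv2.imwrite("pics/end.png",cv2.resize(p["frame"][120:340,80:460],(800,463)))
```

```text
[ 0.5478 -0.2089  0.2082] [ 0.1305  0.1475 -0.4448]
tin place 0.56 [ 0.5477 -0.2056  0.0562]
tin cut 0.72 13095 z 0.1078 rect [ 542.6 -209.6] [155.6  58.1] 7.5 circ [ 542.4 -208.2] 82.1
riser place 0.44 [ 0.5505 -0.209   0.0582]
riser cut 0.56 6909 z 0.0576 rect [ 547.2 -208.1] [199.1  96.2] 7.5 circ [ 546.1 -207.3] 108.6
holder place 0.68 [ 0.4514 -0.3921  0.0068]
holder cut 0.82 77 z 0.0877 rect [ 454.9 -394.3] [41.7 25. ] 44.7 circ [ 451.5 -391.1] 21.3
cup place 0.76 [0.4554 0.4111 0.008 ]
cup cut 0.71 233 z 0.0861 rect [460.2 414.3] [58.5 58.9] 88.4 circ [459.8 412.7] 31.2
lid place 0.98 [0.5174 0.2085 0.1472]
lid place 0.32 [0.5141 0.2114 0.0034]
lid cut 0.67 831 z 0.1611 rect [517.3 206.8] [110.2 110.7] 30.3 circ [517.5 206. ] 58.0
tin place 0.93 [ 0.5521 -0.2068  0.0576]
tin place 0.67 [0.3063 0.205  0.0007]
tin few 593
```

View pics/end.png

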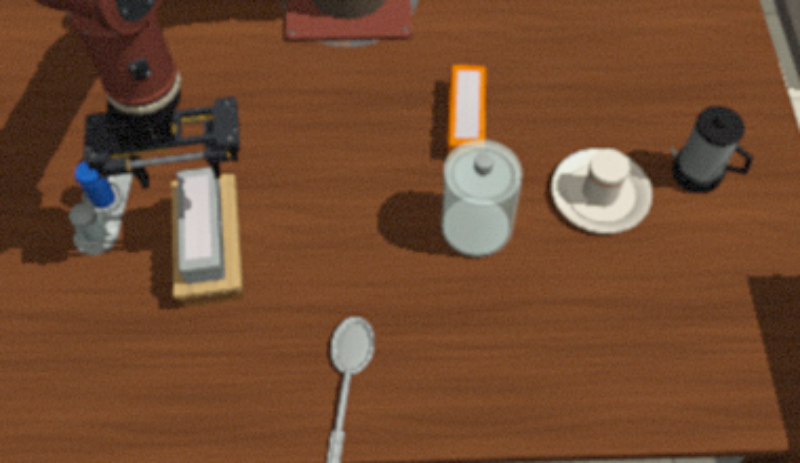

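All in place: holder in the ring (95,185), tin on the riser (200,225), lid on the jar (482,165), cup on the plate (605,180). The frother and spoon have not moved. The arm is clear.

```bash
python3 -c "
from h import *
print(ticket.hand_in())"
```

```text
the job is handed in; nothing more can be done
None
```

The job is handed in at about 48 s: the last camera check showed the holder in the caddy ring, the cup mouth down on the plate, the lid seated on the jar and the tin centred on the riser, with the frother and spoon looking untouched; the hand-in gave no verdict.

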